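# Free a seized clamp and sort the pipe flange

### The arm

A 6-joint arm with a two-finger parallel gripper is mounted at the origin on the work surface. World frame = base frame: x ahead of the robot, y to its left, z up, the work surface at z = 0. Lengths are in m, angles in rad, forces in N, time in s.
With the tool pointing down it reaches from about 0.35 to 0.775 m from the base axis. Payload 7.3 kg.
Tool frame: the origin (TCP) lies at the very end of the fingers, on their centre line; the grasp point (between the pads) lies 19 mm behind it (pinch_z is the distance from the TCP to the grasp point, in m); z points along the fingers, y is the line along which they close (so a half turn about z gives the same grasp; the last joint's range is limited). The gripper opens to 92 mm and grips with 3 to 60 N. Pads are 19 mm wide; open, the fingers measure 130 mm over their backs; the gripper's body (75 mm by 190 mm) begins 47 mm behind the grasp point.
Start: joints at [-1.314, 0.342, 1.524, -0, 1.275, -0.146], TCP at [0.206, -0.483, 0.204] pointing down, gripper open.
Joint ranges: [-2.53, 2.53], [-0.77, 2.02], [0.04, 2.7], [-1, 4.14], [0.28, 2.66], [-3.11, 3.11]. Speed limits (rad/s): [2.57, 2.57, 3.14, 3.14, 3.14, 3.14].

### API

Orientations are given as [roll, pitch, yaw] about the fixed x, y, z axes, in that order (R = Rz(yaw) Ry(pitch) Rx(roll)).
In Python, from cell import * gives the robot as it stands.
- The arm moves only by the tool arm_command, never from a script. Its arguments are lists of equal length, an entry for each row: "fingers": the gripper command: -1 is fully open, 1 is shut, values between are in proportion; "travel": the shift along the tool's x, y, z in m, a list of three; "dr": the turn, a rotation vector about the tool's x, y, z in degrees, a list of three. In form: {"fingers": [fingers, ...], "travel": [[x, y, z], ...], "dr": [[wx, wy, wz], ...]}. A call has 1 to 8 rows; each row is the pose to reach, as a shift and turn from the pose commanded when the call began, along the tool's axes at that moment; what a row does not reach only later rows make up. A row lasts 1/12 s, in which the tool goes at most 41.7 mm and 7.16 degrees, less where a joint would pass 70% of its speed; a pose out of reach is approached as far as the arm can. A call with a gripper value outside its range is refused whole. The fingers move at their own pace and stop on an object; "squeeze" is the grip in N (left out, the last holds). Time passes only in rows, so rows that repeat a pose let the fingers close. It gives the time, the measured TCP pose, the force, the opening and the grip force at its end, in the units of the state.
- observe(): the state, without advancing time (a new reading comes with each control period).
- read_camera(name): name is "side" or "top"; returns a dict with "color" (400x640x3 uint8, blue, green, red), "z_map" (400x640 float32, m along the optical axis (not along the pixel's ray), 0 where there is no reading), "fx", "fy", "cx", "cy" (pixels), "R" (3x3) and "t" (3): a world point X has camera coordinates R X + t. Camera axes: x right, y down, z forward; pixel columns grow to the right and rows downward; lengths in m; the calibration is good to about 2 mm. A picture is of the moment at which its call begins.
- hand_in(): hands the job in; it is judged then, once.
The state is a dict: "time": time; "qpos": joint angles; "qvel": joint speeds; "joint_efforts": joint torques, N m; "tool_pos": TCP position; "tool_rot": TCP orientation; "contact_force": force on the tool from outside, world axes, zero at the start; "torque": the same for the moment, N m; "opening": finger opening in m; "grip_force": force on a finger pad.
Only numpy, scipy, OpenCV 4.12 (cv2) and the standard library are available. Lean on these libraries where they do the work, as an engineer would, in place of code of your own. Each camera call takes 0.05 s, during which the arm holds its last target. There are 200 camera calls.

### The job

The black bar knob of the small rack clamp has seized: break it loose anticlockwise with a short firm push near one end of the bar, turn it on until you feel its stop so that the fork lets go of the pipe flange, and settle it there with a light steady push of 5 to 12 N for at least half a second. The plastic is brittle: never squeeze or push it with more than 30 N in all, nor with more than 15 N at the stop. Then lift the flange out and set it down gently, upright, on the floor of the blue bin that already holds one like it, leaving that one and everything else on the counter where they are and the clamp open.

Things in the scene. Friction and masses are not known exactly. Their poses are not given: they have to be found in the camera images.
- vise: Fixed rack clamp (mm). Origin on the counter under the knob's vertical axis; x along the knob's bar as it starts, y from the knob towards the seat, z up. Plate 100 (x) by 270 (y -85 to 185), 12 thick; grey housing 96 wide, y -68 to 48, top z 62.5. The knob sits on the housing.
- seat (a point): Centre of the flange's seat, on the base plate: x 0, y 115, z 12 in the clamp. Three dowels, 6 high, stand beyond it.
- fork_tip (a point): Middle of the tip of the steel fork (z 21 to 29 in the clamp) that reaches from the housing over the flange's rim and holds it down. Turning the knob draws it back, 18 mm per rad; from about 1.5 rad the flange can be lifted straight up.
- stop_ball: Small steel ball inside the housing, out of reach and sight: the knob's inner tooth pushes it against a hidden stop. Where it starts does not tell where the stop is; the stop can only be felt.
- knob_end (a point): On the centre line of the knob's black bar, 48 from its axis, at mid height (z 74.5 in the clamp). The bar is 116 long, 58 each way from the axis, 14 wide, z 64.5 to 84.5; it starts along +x of vise, this end outward.
- knob_axis (a point): On the knob's vertical axis, z 74.5 in the clamp. The knob turns anticlockwise from above. It gives up to 0.1 rad, then needs about 10 to 18 N across the bar at knob_end, easing from 0.25 rad; past 0.45 rad it jumps ahead up to 0.3 rad, then turns freely (about 1.5 N) to a hidden, slightly springy stop somewhere from 1.6 to 2.3 rad. It stays where it is left.
- flange: Steel pipe flange held in the clamp: round foot 56 dia and 8 thick, neck 28 dia above it, 62 high in all, about 0.18 to 0.33 kg; origin at the centre of its underside, z up along the neck.
- flange_bin: Fixed open blue bin, 176 (x) by 124 (y), 45 high, walls and floor 4; origin at the centre of its underside. It holds twin at about x +45; its near half (around x -38, y 0) is empty. The two bins look alike and may be on either side.
- elbow_bin: The other blue bin, same size, holding two elbows. Not the one wanted.
- wrench: Steel open-ended wrench, 170 long, lying flat; origin under its middle. Bystander.
- coupling: Copper pipe sleeve standing upright, 40 dia, 45 high; origin at the centre of its underside. Bystander.
- tape: White plastic ring lying flat, 48 dia, 19 high; origin at the centre of its underside. Bystander.
- jar: White jar with black lid, 56 dia, 70 high; origin at the centre of its underside. Bystander.
- twin: A flange just like the one in the clamp, standing in the far (+x) half of flange_bin; origin at the centre of its underside. To be left there.
- elbow1: White plastic pipe elbow, about 55 x 55 x 32, lying in elbow_bin; origin under its corner. Bystander.
- elbow2: A second white plastic elbow like elbow1, in elbow_bin. Bystander.
Things that resemble listed ones, but are neither listed nor needed, are in the scene too. What is shaped like the flange but pink is not meant.

How it is judged:
On the way, in this order (a step that is already met when the one before it is completed fails the run):
1. the knob is held against its stop with a push of 5 to 12 N (x of knob_end in the frame of vise below 0 m and contact force between knob and stop_ball above 5 N and contact force between the fingers and knob between 5 and 12 N), for 0.5 s.
2. the flange is lifted clear of the clamp (z of flange in the frame of vise above 0.05 m), for 0.1 s.
At the end, for the whole second after the job is handed in: The flange stands upright (within 0.1 rad) and at rest on the floor of flange_bin, its underside less than 4 mm above the floor; the knob is still turned past 1.53 rad, the fork clear (x of flange in the frame of flange_bin between -0.06 and 0.06 m and y of flange in the frame of flange_bin between -0.034 and 0.034 m and z of flange in the frame of flange_bin below 0.008 m and angle between flange's own z axis and vertical below 0.1 rad and linear speed of flange below 0.02 m/s and x of knob_end in the frame of vise below 0.002 m); the robot touches nothing.
It fails at once if the knob is loaded with more than 30 N (contact force between the fingers and knob above 30 N).
It fails at once if the knob is pressed against its stop with more than 15 N (x of knob_end in the frame of vise below 0 m and contact force between the fingers and knob above 15 N).
It fails at once if the flange falls into the bin (faster than 0.5 m/s within 16 mm of its floor) (z of flange in the frame of flange_bin below 0.02 m and x of flange in the frame of flange_bin between -0.08 and 0.08 m and y of flange in the frame of flange_bin between -0.055 and 0.055 m and linear speed of flange above 0.5 m/s).
It fails at once if one of the other things is moved by more than 30 mm (distance of any of wrench, coupling, tape, jar, twin, elbow1, elbow2 from where it was at the start of the episode above 0.03 m).
It also fails if it takes over 72 s, if anything falls off the work surface, if the arm or the gripper's body presses on something with over 40 N, if the wrist force passes 120 N, or if a joint passes its speed limit or range.

## Working session

There is one attempt and no reset: what is moved stays moved. The work goes in short steps, Python scripts to look and compute and a tool call to move; the robot and the scene stay as the last step left them, time stands still between calls to the robot, and variables do not carry over. Pictures are saved under pics/ and viewed, at most 10 in all, crops included, and the job is handed in when it is done.

Besides the shell and the picture viewer there is one more tool, called after "Request:" as name(argument=value, ...) on one line, values as JSON. arm_command: Moves the arm, as the interface text tells. Its arguments: {"type":"object","properties":{"fingers":{"type":"array","items":{"type":"number"}},"travel":{"type":"array","items":{"type":"array","items":{"type":"number"}}},"dr":{"type":"array","items":{"type":"array","items":{"type":"number"}}},"squeeze":{"type":"number"}},"required":["fingers","travel","dr"]}

```bash
mkdir -p pics
cat > h.py <<'E'
from cell import *
import numpy as np, cv2
def cam(n):
    return read_camera(n)
def w(c,u,v,z=None):
    """pixel -> world: by depth, or on plane z"""
    R=np.array(c['R']);t=np.array(c['t'])
    d=np.array([(u-c['cx'])/c['fx'],(v-c['cy'])/c['fy'],1.])
    if z is None: return R.T@(d*c['z_map'][int(v),int(u)]-t)
    o=-R.T@t; r=R.T@d
    return o+r*(z-o[2])/r[2]
def cloud(c):
    R=np.array(c['R']);t=np.array(c['t']);v,u=np.mgrid[:400,:640];z=c['z_map']
    P=np.stack([(u-c['cx'])/c['fx']*z,(v-c['cy'])/c['fy']*z,z],-1)
    return (P-t)@R
E
python3 - <<'E'
from h import *
for n in("top","side"):
    c=cam(n); cv2.imwrite(f'pics/{n}0.png',c['color']); np.savez(f'{n}0.npz',**c)
    print(n,-np.array(c['R']).T@c['t'],c['fx'],(c['z_map']>0).mean())
print(observe())
E
```

```text
top [ 0.38942648 -0.00574601  0.93161721] 390.7146207595873 0.9961953125
side [ 0.44171647 -1.08872297  1.06953763] 496.5893814534902 0.99621875
{'time': 0.1, 'qpos': array([-1.31398287e+00,  3.42636230e-01,  1.52490341e+00, -2.28913351e-05,
        1.27542531e+00, -1.46032715e-01]), 'qvel': array([-0.00108875, -0.00116166, -0.00451731,  0.00132061,  0.00097289,
       -0.00040405]), 'joint_efforts': array([ 1.21259967e-03, -4.32006848e+01, -2.44693476e+01,  7.18639302e-02,
        5.26133215e-02, -4.95519964e-05]), 'tool_pos': array([ 0.2057164 , -0.48258795,  0.20332953]), 'tool_rot': array([-3.14023177e+00, -1.78031592e-04,  4.02852726e-01]), 'contact_force': array([-0.09415161, -0.64708328,  0.84839279]), 'torque': array([0.00496269, 0.02244772, 0.00292385]), 'grip_force': 0.0, 'opening': 0.09159070812803168}
```

View pics/top0.png

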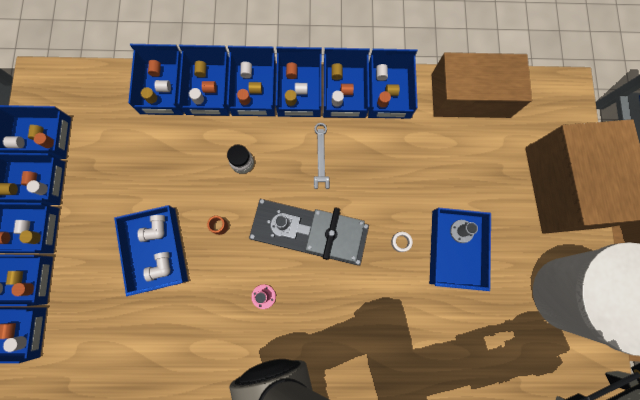

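View pics/side0.png

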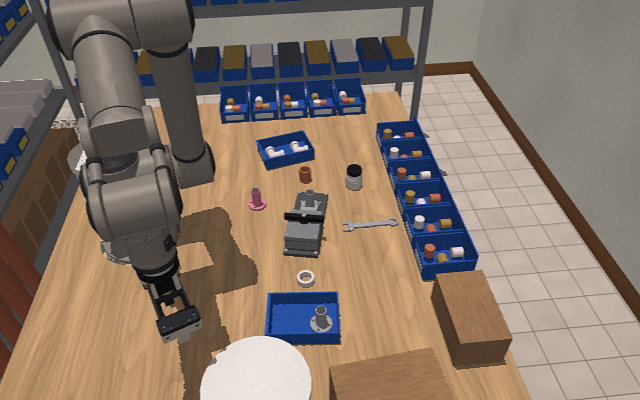

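The top view shows the clamp with its knob at about (333,234) and the flange at (283,224). The flange bin with the twin is on the right at (461,248), and the elbow bin is on the left at (152,250). Pink decoy at (263,296), tape at (402,241).

```bash
python3 - <<'E'
from h import *
c=dict(np.load('top0.npz')); P=cloud(c); img=c['color']; hsv=cv2.cvtColor(img,cv2.COLOR_BGR2HSV)
v,u=np.mgrid[:400,:640]
def box(u0,u1,v0,v1): return (u>=u0)&(u<=u1)&(v>=v0)&(v<=v1)
def rect(m,z,name):
    p=np.array([w(c,a,b,z)[:2] for b,a in zip(*np.nonzero(m))],np.float32)
    r=cv2.minAreaRect(p*1000); print(name,m.sum(),np.round(r[0],1),np.round(r[1],1),round(r[2],2),'mean',(p.mean(0)*1000).round(1), 'medz',np.median(P[m][:,2]).round(4))
    return p
V=box(245,372,190,270)
knob=V&(P[...,2]>.075)&(hsv[...,2]<60)&box(318,350,200,265); p=rect(knob,.0845,'knob')
e,vec=np.linalg.eigh(np.cov(p.T)); print('bar dir',vec[:,1])
hs=V&(P[...,2]>.055)&(u>300); hs2=hs&(P[...,2]<.07); rect(hs,.0625,'housing')
pl=V&(P[...,2]>.006); rect(pl,.012,'plate')
fl=V&(u<298)&(P[...,2]>.055); rect(fl,.074,'neck top')
fo=V&(u<298)&(P[...,2]>.016)&(P[...,2]<.024); rect(fo,.02,'foot')
blue=(hsv[...,0]>100)&(hsv[...,0]<130)&(hsv[...,1]>120)
B=blue&box(425,500,200,300)
for t in(.035,): rect(B&(P[...,2]>t),.045,'bin rim')
tw=box(440,490,215,255)&~blue&(P[...,2]>.045); rect(tw,.066,'twin top')
print('z at pts',[P[b,a].round(3).tolist() for a,b in[(333,234),(283,224),(461,270),(350,240),(312,215),(402,241)]])
E
python3 - <<'E'
import cv2;a=cv2.imread('pics/top0.png')[185:285,240:380];cv2.imwrite('pics/crop.png',cv2.resize(a,None,fx=5.5,fy=5.5,interpolation=2))
E
```

```text
knob 289 [488.7 -54.7] [ 14.  112.8] 76.94 mean [487.9 -54.3] medz 0.0836
bar dir [-0.97381358  0.22734799]
housing 2274 [490.4 -71.8] [160.3 145.7] 1.89 mean [487.1 -64.5] medz 0.0613
plate 4998 [502.7  -5.6] [297.2 178.3] 86.06 mean [501.7  -9.3] medz 0.0313
neck top 151 [495.   79.9] [166.2 100. ] 4.15 mean [511.8  58.1] medz 0.0735
foot 217 [515.4  67.1] [108.6  91.1] 74.72 mean [513.3  66. ] medz 0.0192
bin rim 772 [ 461.3 -353.4] [134.  178.7] 84.52 mean [ 451.  -356.6] medz 0.044
twin top 162 [ 484.  -387.8] [87.4 31.7] 43.56 mean [ 503.  -370.1] medz 0.0651
z at pts [[0.486, -0.059, 0.085], [0.509, 0.051, 0.076], [0.413, -0.367, 0.004], [0.476, -0.098, 0.061], [0.54, -0.013, 0.01], [0.481, -0.23, -0.002]]
```

View pics/crop.png

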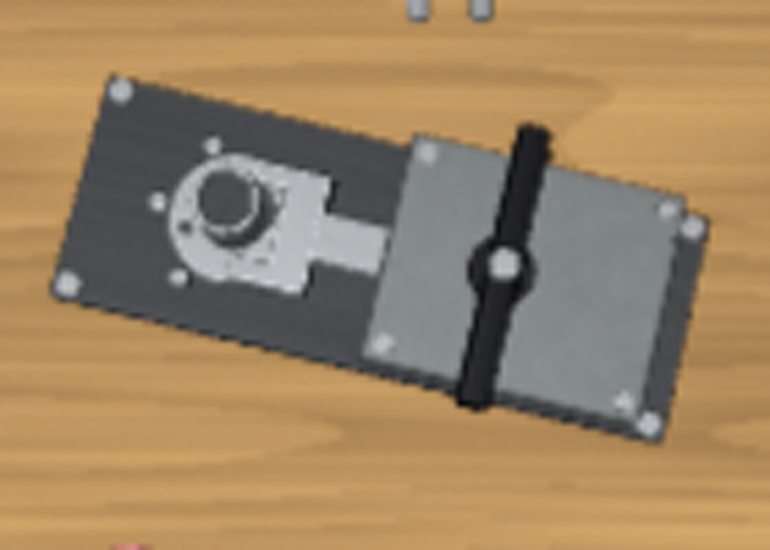

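```bash
cat >> h.py <<'E'
from scipy.spatial.transform import Rotation as Ro
def go(x,y,z,yaw):
    """travel & dr (deg) from the present pose to a tool-down pose"""
    s=observe(); R=Ro.from_euler('xyz',s['tool_rot']); G=Ro.from_euler('xyz',[np.pi,0,yaw])
    print('t',round(s['time'],2),'travel',(R.inv().apply(np.array([x,y,z])-s['tool_pos'])).round(4).tolist(),'dr',np.degrees((R.inv()*G).as_rotvec()).round(2).tolist())
def arc(degs,A=(-.048,.013),push=0):
    """rows turning anticlockwise about the axis at A (tool xy)"""
    A=np.array([*A,0.])
    for d in degs:
        print(d,(A-Ro.from_rotvec([0,0,-np.radians(d)]).apply(A)).round(4).tolist())
TH=-.2293; AX=np.array([.488,-.0545])
E
python3 - <<'E'
from h import *
go(.5347,-.0654,.15,TH)
arc([2,4,6,8,10,12,14,16,20,24,28,35,42,49,56])
E
```

```text
t 0.1 travel [0.4662, -0.2547, 0.0538] dr [-0.08, 0.01, 36.22]
2 [-0.0005, -0.0017, 0.0]
4 [-0.001, -0.0033, 0.0]
6 [-0.0016, -0.0049, 0.0]
8 [-0.0023, -0.0066, 0.0]
10 [-0.003, -0.0081, 0.0]
12 [-0.0038, -0.0097, 0.0]
14 [-0.0046, -0.0112, 0.0]
16 [-0.0054, -0.0127, 0.0]
20 [-0.0073, -0.0156, 0.0]
24 [-0.0094, -0.0184, 0.0]
28 [-0.0117, -0.021, 0.0]
35 [-0.0161, -0.0252, 0.0]
42 [-0.021, -0.0288, 0.0]
49 [-0.0263, -0.0318, 0.0]
56 [-0.0319, -0.0341, 0.0]
```

Request:
arm_command(fingers=[0.13, 0.13, 0.13, 0.13, 0.13, 0.13, 0.13, 0.13], travel=[[0.035, -0.019, 0], [0.07, -0.038, 0], [0.105, -0.057, 0], [0.14, -0.076, 0], [0.175, -0.096, 0], [0.21, -0.115, 0], [0.245, -0.134, 0], [0.28, -0.153, 0]], dr=[[0, 0, 0], [0, 0, 0], [0, 0, 0], [0, 0, 0], [0, 0, 0], [0, 0, 0], [0, 0, 0], [0, 0, 0]])

```text
time: 0.77
tool_pos: [0.4041, -0.2306, 0.2038]
tool_rot: [-3.141, 0.0, 0.403]
contact_force: [0.9, -0.4, -1.1]
opening: 0.0433
grip_force: 0.0
```

Request:
arm_command(fingers=[0.13, 0.13, 0.13, 0.13, 0.13, 0.13, 0.13, 0.13], travel=[[0.035, -0.019, 0], [0.07, -0.038, 0.01], [0.105, -0.057, 0.02], [0.14, -0.076, 0.03], [0.175, -0.096, 0.05], [0.186, -0.102, 0.05], [0.186, -0.102, 0.05], [0.186, -0.102, 0.05]], dr=[[0, 0, 7], [0, 0, 14], [0, 0, 21], [0, 0, 28], [0, 0, 36], [0, 0, 36.2], [0, 0, 36.2], [0, 0, 36.2]])

```text
time: 1.43
tool_pos: [0.5345, -0.0641, 0.1526]
tool_rot: [3.141, 0.003, -0.225]
contact_force: [-0.0, 0.4, 0.3]
opening: 0.0402
grip_force: 0.0
```

Run:
```python
from h import *
go(.5347,-.0654,.069,TH); s=observe(); print(s['tool_pos'],s['tool_rot'],s['opening'],s['contact_force'])
c=cam('side'); a=c['color'][160:280,230:390]; cv2.imwrite('pics/s1.png',cv2.resize(a,None,fx=5,fy=5,interpolation=2))
```

```text
t 1.43 travel [0.0007, 0.0012, 0.0836] dr [0.01, 0.14, 0.24]
[ 0.53447249 -0.06413981  0.15264707] [ 3.14142042e+00  2.51947529e-03 -2.25116495e-01] 0.04018440838385628 [-0.0078535   0.37804193  0.27624303]
```

View pics/s1.png

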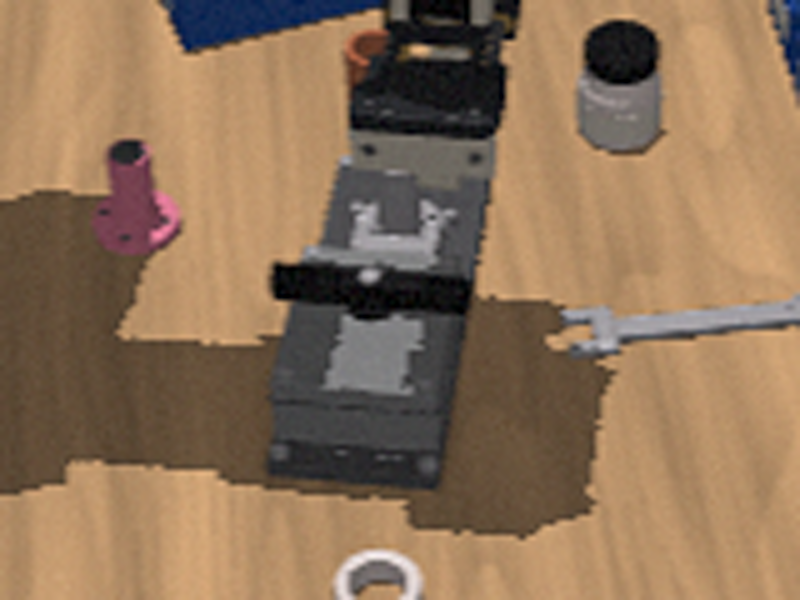

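The side crop shows the gripper above the clamp at (425,120), the bar from (275,280) to (470,295), and clear space below. Going down around the bar.

Request:
arm_command(fingers=[0.13, 0.13, 0.13, 0.13, 0.13, 0.13, 0.13, 0.13], travel=[[0.0007, 0.0012, 0.015], [0.0007, 0.0012, 0.035], [0.0007, 0.0012, 0.055], [0.0007, 0.0012, 0.07], [0.0007, 0.0012, 0.078], [0.0007, 0.0012, 0.0825], [0.0007, 0.0012, 0.0825], [0.0007, 0.0012, 0.0825]], dr=[[0, 0, 0], [0, 0, 0], [0, 0, 0], [0, 0, 0], [0, 0, 0], [0, 0, 0], [0, 0, 0], [0, 0, 0]])

```text
time: 2.15
tool_pos: [0.5354, -0.0677, 0.0722]
tool_rot: [3.141, -0.001, -0.23]
contact_force: [0.2, 0.4, -0.1]
opening: 0.0402
grip_force: 0.0
```

Request:
arm_command(fingers=[0.13, 0.13, 0.13, 0.13, 0.13, 0.13], travel=[[0, -0.003, 0], [0, -0.006, 0], [0, -0.009, 0], [0, -0.011, 0], [0, -0.011, 0], [0, -0.011, 0]], dr=[[0, 0, 0], [0, 0, 0], [0, 0, 0], [0, 0, 0], [0, 0, 0], [0, 0, 0]])

```text
time: 2.65
tool_pos: [0.5376, -0.0561, 0.0715]
tool_rot: [3.141, -0.0, -0.228]
contact_force: [-0.0, -0.6, 0.2]
opening: 0.0401
grip_force: 0.0
```

Request:
arm_command(fingers=[0.13, 0.13, 0.13, 0.13, 0.13, 0.13], travel=[[0, -0.001, 0], [0, -0.002, 0], [0, -0.003, 0], [0, -0.004, 0], [0, -0.004, 0], [0, -0.004, 0]], dr=[[0, 0, 0], [0, 0, 0], [0, 0, 0], [0, 0, 0], [0, 0, 0], [0, 0, 0]])

```text
time: 3.15
tool_pos: [0.5384, -0.0524, 0.0714]
tool_rot: [3.142, 0.0, -0.229]
contact_force: [-0.2, 0.3, 0.8]
opening: 0.0396
grip_force: 0.0
```

Request:
arm_command(fingers=[0.13, 0.13, 0.13, 0.13, 0.13, 0.13], travel=[[0, -0.0008, 0], [-0.0005, -0.0016, 0], [-0.0005, -0.0025, 0], [-0.001, -0.0033, 0], [-0.001, -0.0033, 0], [-0.001, -0.0033, 0]], dr=[[0, 0, -1], [0, 0, -2], [0, 0, -3], [0, 0, -4], [0, 0, -4], [0, 0, -4]])

```text
time: 3.65
tool_pos: [0.5382, -0.049, 0.0714]
tool_rot: [3.141, -0.0, -0.159]
contact_force: [-1.0, 0.4, -0.4]
opening: 0.0403
grip_force: 0.0
```

Request:
arm_command(fingers=[0.13, 0.13, 0.13, 0.13, 0.13, 0.13], travel=[[0, -0.0008, 0], [-0.0005, -0.0016, 0], [-0.0005, -0.0025, 0], [-0.001, -0.0033, 0], [-0.001, -0.0033, 0], [-0.001, -0.0033, 0]], dr=[[0, 0, -1], [0, 0, -2], [0, 0, -3], [0, 0, -4], [0, 0, -4], [0, 0, -4]])

```text
time: 4.15
tool_pos: [0.5377, -0.0455, 0.0714]
tool_rot: [3.142, -0.0, -0.089]
contact_force: [0.5, -0.1, -0.2]
opening: 0.04
grip_force: 0.0
```

Request:
arm_command(fingers=[0.13, 0.13, 0.13, 0.13, 0.13, 0.13], travel=[[0, -0.0004, 0], [-0.0002, -0.0008, 0], [-0.0005, -0.0012, 0], [-0.0005, -0.0017, 0], [-0.0005, -0.0017, 0], [-0.0005, -0.0017, 0]], dr=[[0, 0, -0.5], [0, 0, -1], [0, 0, -1.5], [0, 0, -2], [0, 0, -2], [0, 0, -2]])

```text
time: 4.65
tool_pos: [0.5374, -0.0438, 0.0714]
tool_rot: [3.141, -0.0, -0.054]
contact_force: [-0.2, 0.3, 0.8]
opening: 0.0401
grip_force: 0.0
```

Run:
```python
from h import *
c=cam('side'); a=c['color'][160:260,250:370]; d=cam('top')['color'][185:285,270:390]
cv2.imwrite('pics/s2.png',np.hstack([cv2.resize(a,(400,333),interpolation=2),cv2.resize(d,(400,333),interpolation=2)]))
```

```text
(no output)
```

View pics/s2.png

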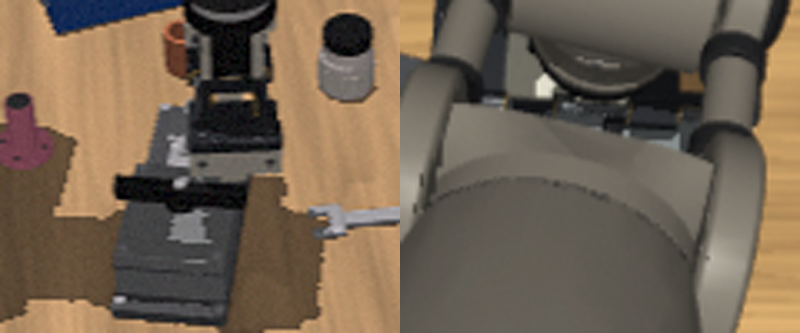

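The side view shows the bar at (115..245,190) and a light plate of the gripper at (235,165) that does not cover the bar, so I'll check with depth where it is.

Run:
```python
from h import *
c=cam('side'); P=cloud(c)
for v in range(196,228,3): print(v,[tuple((P[v,u]*1000).round().astype(int).tolist()) for u in (290,305,313,318,322,328,333)])
print(observe()['tool_pos'])
d=dict(np.load('side0.npz')); 
R,t=d['R'],d['t']; 
for X in ([.5344,-.0654,.0745],[.488,-.0545,.0845],[.5374,-.0438,.0714]):
    q=R@np.array(X)+t; print(X,q[0]/q[2]*d['fx']+d['cx'],q[1]/q[2]*d['fy']+d['cy'])
```

```text
196 [(459, 127, 1), (504, 50, 64), (516, -112, 205), (529, -112, 204), (539, -117, 207), (555, -116, 204), (568, -117, 204)]
199 [(458, 115, -1), (504, 57, 46), (515, -121, 203), (528, -123, 203), (538, -124, 203), (554, -128, 205), (566, -130, 206)]
202 [(457, 96, 3), (503, 52, 38), (514, -135, 205), (527, -134, 202), (537, -140, 207), (552, -140, 205), (565, -141, 205)]
205 [(456, 80, 5), (502, 51, 26), (513, -135, 195), (527, -135, 193), (537, -139, 196), (552, -139, 194), (566, -136, 189)]
208 [(455, 71, 0), (501, 31, 32), (514, -128, 177), (527, -130, 178), (537, -130, 177), (553, -132, 176), (566, -133, 176)]
211 [(454, -13, 65), (498, -17, 64), (513, -133, 171), (526, -135, 171), (537, -132, 167), (553, -131, 165), (567, -130, 162)]
214 [(453, -49, 87), (496, -53, 87), (521, -30, 62), (535, -32, 62), (549, -15, 45), (572, 31, -1), (587, 27, 1)]
217 [(452, -52, 78), (495, -59, 80), (518, -67, 86), (532, -70, 87), (543, -72, 88), (570, 13, 4), (586, 13, 1)]
220 [(452, -49, 64), (495, -58, 67), (518, -63, 70), (532, -69, 74), (543, -73, 76), (569, 3, 0), (584, -2, 3)]
223 [(451, -59, 61), (494, -63, 60), (517, -67, 62), (531, -69, 62), (547, -25, 17), (567, -11, 1), (582, -13, 1)]
226 [(450, -76, 65), (493, -78, 63), (516, -82, 65), (530, -87, 67), (547, -29, 9), (566, -23, 0), (580, -30, 5)]
[ 0.53734788 -0.04388074  0.07141622]
[0.5344, -0.0654, 0.0745] 318.85609435374136 218.90804050844673
[0.488, -0.0545, 0.0845] 302.373060935273 215.08370336349415
[0.5374, -0.0438, 0.0714] 319.1339094688029 214.46625530628376
```

Run:
```python
from h import *
c=cam('side'); P=cloud(c); d=dict(np.load('side0.npz')); Q=cloud(d)
for v in range(205,228):
    print(v,' '.join('%d/%d,%d'%(P[v,u,2]*1000,(c['z_map'][v,u]-d['z_map'][v,u])*1000,c['color'][v,u].mean()) for u in range(306,334,2)))
```

```text
205 194/-252,93 195/-246,13 198/-251,15 196/-247,15 195/-241,15 194/-245,10 194/-251,12 194/-263,31 192/-267,42 197/-271,35 194/-288,63 191/-279,63 193/-288,64 187/-278,74
206 24/0,89 190/-247,85 188/-235,90 190/-243,85 190/-234,107 191/-236,108 193/-259,104 188/-262,105 188/-260,111 190/-272,105 188/-275,108 187/-280,104 190/-281,105 188/-279,104
207 30/-1,149 189/-235,103 186/-225,106 188/-233,106 185/-234,105 187/-231,107 186/-258,106 187/-260,104 185/-250,103 185/-253,106 185/-272,102 185/-265,107 178/-258,98 181/-265,99
208 30/-6,148 180/-223,103 177/-207,73 181/-218,95 173/-204,102 178/-214,102 176/-241,104 178/-244,104 178/1309,104 176/-244,101 177/-261,107 173/-259,102 177/-250,42 174/-254,68
209 32/-6,151 172/-209,94 175/-212,33 174/-211,85 172/-203,100 177/-223,104 171/-235,104 172/-235,102 171/-232,101 173/-235,97 173/-255,103 168/-241,105 172/-257,74 172/-248,89
210 65/-3,95 170/-160,107 166/-195,78 173/-207,103 169/-209,104 174/-214,101 169/-228,107 169/-229,104 170/-236,107 171/-226,106 169/-245,103 165/-240,99 1/-1,86 167/-242,103
211 64/1,64 166/-157,106 64/0,98 165/-
[... 1375 characters left out ...]
3 65/0,67 61/4,52 62/0,57 66/-2,36 68/1,25 69/3,21 71/-1,6 0/6,73 3/0,81 4/-9,76 -2/10,80 -2/8,77
223 64/-1,28 63/0,112 63/-1,103 61/4,69 63/0,64 62/-2,73 63/1,69 47/5,57 14/-1,54 3/0,79 0/-3,75 2/-2,81 -2/4,76 0/-1,76
224 64/-5,131 62/3,130 60/2,134 61/2,109 60/5,63 62/1,70 63/1430,68 48/-5,54 8/2,41 1/2,80 -1/6,75 2/0,77 1/-6,77 3/-2,79
225 64/2,131 66/-3,129 62/4,101 66/-9,65 63/-1,68 62/0,65 57/9,66 47/4,47 15/-9,41 0/3,83 4/-7,75 1/-3,77 -4/9,83 0/4,82
226 63/0,121 62/-4,128 60/2,98 62/-2,65 62/1,64 63/-3,68 56/8,65 36/5,52 10/-1,50 4/-4,81 0/5,76 0/2,76 2/0,79 5/-7,76
227 58/8,126 63/-5,126 63/3,100 62/1,63 60/0,70 61/2,69 61/-6,66 36/0,50 3/1,44 1/0,79 1/1507,75 3/-2,77 1/-3,80 2/2,80
```

Run:
```python
from h import *
c=cam('side'); P=cloud(c); 
for v in(210,211,212,213,214): print(v,[(P[v,u]*1000).round().astype(int).tolist() for u in (308,312,314,316,318,320,322,324)])
d=dict(np.load('side0.npz')); Q=cloud(d)
m=(Q[...,2]>.1)&(abs(Q[...,0]-.206)<.11)&(abs(Q[...,1]+.483)<.13)
q=Q[m]; zs=np.sort(q[:,2]); print(zs[:30].round(3))
for lo in np.arange(.18,.32,.01):
    k=q[(q[:,2]>=lo)&(q[:,2]<lo+.01)]
    if len(k): print(lo.round(2),len(k),k.min(0).round(3),k.max(0).round(3))
cv2.imwrite('pics/s3.png',cv2.resize(d['color'][240:350,110:240],None,fx=5,fy=5,interpolation=2))
```

```text
210 [[500, -125, 169], [511, -127, 169], [516, -129, 170], [522, -126, 168], [442, -1089, 1070], [532, -132, 172], [538, -128, 167], [543, -129, 168]]
211 [[500, -128, 168], [511, -129, 168], [516, -130, 168], [521, -131, 168], [526, -132, 168], [532, -125, 162], [537, -128, 164], [542, -132, 167]]
212 [[500, -127, 163], [511, -129, 164], [516, -128, 163], [522, -127, 161], [527, -127, 160], [532, -131, 163], [537, -130, 162], [543, -129, 160]]
213 [[506, -27, 65], [518, -22, 59], [524, -28, 64], [525, -79, 111], [531, -81, 113], [537, -78, 110], [542, -78, 109], [559, 25, 10]]
214 [[504, -51, 84], [518, -31, 63], [523, -32, 64], [526, -67, 97], [535, -33, 63], [541, -34, 64], [548, -24, 54], [559, 23, 8]]
[0.196 0.197 0.197 0.197 0.197 0.197 0.197 0.197 0.197 0.197 0.197 0.197
 0.197 0.197 0.197 0.198 0.198 0.198 0.198 0.198 0.198 0.198 0.198 0.198
 0.198 0.198 0.198 0.198 0.198 0.198]
0.19 279 [ 0.257 -0.613  0.196] [ 0.316 -0.527  0.2  ]
0.2 611 [ 0.259 -0.613  0.2  ] [ 0.316 -0.531  0.205]
0.22 8 [ 0.176 -0.443  0.226] [ 0.194 -0.436  0.23 ]
0.23 44 [ 0.176 -0.537  0.23 ] [ 0.238 -0.434  0.24 ]
0.24 39 [ 0.179 -0.545  0.24 ] [ 0.24  -0.436  0.25 ]
0.25 35 [ 0.22  -0.546  0.25 ] [ 0.24  -0.536  0.259]
0.26 8 [ 0.224 -0.545  0.26 ] [ 0.24  -0.536  0.264]
0.29 95 [ 0.155 -0.578  0.292] [ 0.273 -0.426  0.3  ]
0.3 245 [ 0.154 -0.577  0.3  ] [ 0.273 -0.423  0.31 ]
0.31 160 [ 0.153 -0.581  0.31 ] [ 0.275 -0.425  0.32 ]
0.32 180 [ 0.187 -0.584  0.32 ] [ 0.275 -0.482  0.33 ]
```

View pics/s3.png

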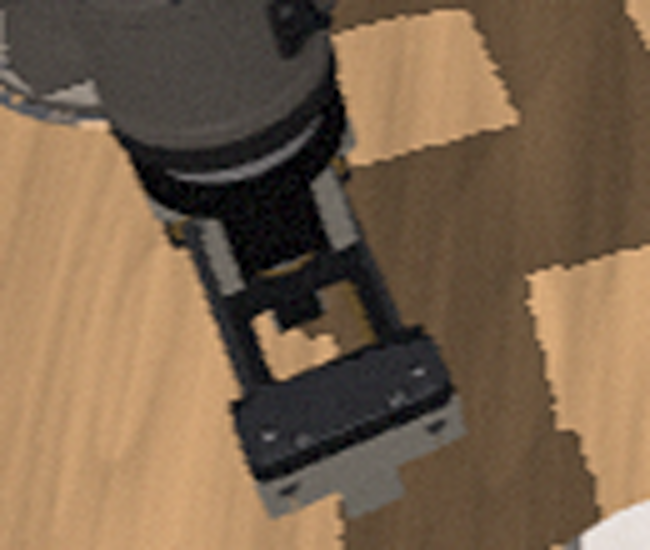

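The start crop shows the fingertip at (370,505), i.e. z≈0.226 by depth against a reported TCP of 0.203. The bar hasn't moved, so the fingers really end about 25 mm higher than reported. I'll re-centre over the bar and lower further, checking as I go.

Run:
```python
from h import *
go(.5347,-.0654,.0714,TH)
```

```text
t 4.9 travel [-0.0015, 0.0216, 0.0] dr [0.01, -0.01, 10.01]
```

Request:
arm_command(fingers=[0.13, 0.13, 0.13, 0.13, 0.13], travel=[[-0.0005, 0.008, 0], [-0.001, 0.016, 0], [-0.0015, 0.0216, 0], [-0.0015, 0.0216, 0], [-0.0015, 0.0216, 0]], dr=[[0, 0, 4], [0, 0, 8], [0, 0, 10], [0, 0, 10], [0, 0, 10]])

```text
time: 5.32
tool_pos: [0.5346, -0.0655, 0.0714]
tool_rot: [-3.142, 0.0, -0.228]
contact_force: [-0.9, -0.4, 0.1]
opening: 0.04
grip_force: 0.0
```

Request:
arm_command(fingers=[0.13, 0.13, 0.13, 0.13, 0.13, 0.13], travel=[[0, 0, 0.004], [0, 0, 0.008], [0, 0, 0.012], [0, 0, 0.015], [0, 0, 0.015], [0, 0, 0.015]], dr=[[0, 0, 0], [0, 0, 0], [0, 0, 0], [0, 0, 0], [0, 0, 0], [0, 0, 0]])

```text
time: 5.82
tool_pos: [0.5345, -0.0652, 0.056]
tool_rot: [3.142, 0.001, -0.229]
contact_force: [-0.7, -0.2, -0.5]
opening: 0.0401
grip_force: 0.0
```

Run:
```python
from h import *
print(observe()['tool_pos'])
c=cam('side'); P=cloud(c); d=dict(np.load('side0.npz')); 
dz=(np.array([w(d,u,218,.0)for u in(0,)]))
m=(c['z_map']<d['z_map']-.012)&(c['z_map']>.5)
v,u=np.mgrid[:400,:640]; m&=(u>300)&(u<340)&(v>200)&(v<240)
for r in range(208,226):
    k=np.nonzero(m[r])[0]
    if len(k): print(r,k.min(),k.max(),(np.median(P[r,k],0)*1000).round())
```

```text
[ 0.53447836 -0.06515673  0.05604554]
208 301 330 [ 518. -141.  188.]
209 301 329 [ 518. -144.  188.]
210 301 329 [ 517. -147.  188.]
211 301 329 [ 517. -151.  188.]
212 301 329 [ 518. -156.  188.]
213 301 328 [ 515. -158.  186.]
214 301 333 [ 516. -157.  183.]
215 301 328 [ 514. -156.  178.]
216 301 328 [ 515. -155.  174.]
217 301 328 [ 515. -155.  169.]
218 301 328 [ 515. -150.  161.]
219 301 328 [ 515. -150.  157.]
220 301 335 [ 518. -149.  153.]
221 304 328 [ 519. -150.  150.]
222 314 328 [ 532. -154.  148.]
223 318 321 [ 533. -102.   94.]
```

Request:
arm_command(fingers=[0.13, 0.13, 0.13, 0.13, 0.13, 0.13], travel=[[0, 0, 0.002], [0, 0, 0.005], [0, 0, 0.008], [0, 0, 0.01], [0, 0, 0.01], [0, 0, 0.01]], dr=[[0, 0, 0], [0, 0, 0], [0, 0, 0], [0, 0, 0], [0, 0, 0], [0, 0, 0]])

```text
time: 6.37
tool_pos: [0.5346, -0.0653, 0.0462]
tool_rot: [3.142, 0.0, -0.229]
contact_force: [0.0, -0.1, -0.4]
opening: 0.0403
grip_force: 0.0
```

Request:
arm_command(fingers=[0.13, 0.13, 0.13, 0.13, 0.13, 0.13], travel=[[0, -0.003, 0], [0, -0.006, 0], [0, -0.009, 0], [0, -0.012, 0], [0, -0.013, 0], [0, -0.013, 0]], dr=[[0, 0, 0], [0, 0, 0], [0, 0, 0], [0, 0, 0], [0, 0, 0], [0, 0, 0]])

```text
time: 6.87
tool_pos: [0.5378, -0.0524, 0.0465]
tool_rot: [3.141, -0.0, -0.229]
contact_force: [-0.0, -0.0, -0.3]
opening: 0.04
grip_force: 0.0
```

Request:
arm_command(fingers=[0.13, 0.13, 0.13, 0.13, 0.13, 0.13], travel=[[0, -0.0008, 0], [-0.0005, -0.0016, 0], [-0.0005, -0.0025, 0], [-0.001, -0.0033, 0], [-0.001, -0.0033, 0], [-0.001, -0.0033, 0]], dr=[[0, 0, -1], [0, 0, -2], [0, 0, -3], [0, 0, -4], [0, 0, -4], [0, 0, -4]])

```text
time: 7.37
tool_pos: [0.5373, -0.0495, 0.0464]
tool_rot: [3.141, -0.0, -0.159]
contact_force: [-1.6, -3.4, 0.0]
opening: 0.0398
grip_force: 1.9
```

Request:
arm_command(fingers=[0.13, 0.13, 0.13, 0.13], travel=[[0, -0.0004, 0], [-0.0002, -0.0008, 0], [-0.0002, -0.0008, 0], [-0.0002, -0.0008, 0]], dr=[[0, 0, -0.5], [0, 0, -1], [0, 0, -1], [0, 0, -1]])

```text
time: 7.7
tool_pos: [0.5372, -0.0489, 0.0464]
tool_rot: [3.141, 0.0, -0.141]
contact_force: [-1.6, -4.9, 1.2]
opening: 0.0402
grip_force: 2.6
```

Request:
arm_command(fingers=[0.13, 0.13, 0.13, 0.13], travel=[[0, -0.0004, 0], [-0.0002, -0.0008, 0], [-0.0002, -0.0008, 0], [-0.0002, -0.0008, 0]], dr=[[0, 0, -0.5], [0, 0, -1], [0, 0, -1], [0, 0, -1]])

```text
time: 8.03
tool_pos: [0.537, -0.0483, 0.0464]
tool_rot: [3.141, 0.0, -0.124]
contact_force: [-2.5, -6.3, 1.4]
opening: 0.0396
grip_force: 3.2
```

Request:
arm_command(fingers=[0.13, 0.13, 0.13, 0.13], travel=[[0, -0.0008, 0], [-0.0005, -0.0017, 0], [-0.0005, -0.0017, 0], [-0.0005, -0.0017, 0]], dr=[[0, 0, -1], [0, 0, -2], [0, 0, -2], [0, 0, -2]])

```text
time: 8.37
tool_pos: [0.5365, -0.0471, 0.0464]
tool_rot: [3.14, 0.001, -0.089]
contact_force: [-3.3, -8.0, 0.8]
opening: 0.0401
grip_force: 4.5
```

Request:
arm_command(fingers=[0.13, 0.13, 0.13, 0.13], travel=[[0, -0.0008, 0], [-0.0005, -0.0017, 0], [-0.0005, -0.0017, 0], [-0.0005, -0.0017, 0]], dr=[[0, 0, -1], [0, 0, -2], [0, 0, -2], [0, 0, -2]])

```text
time: 8.7
tool_pos: [0.5361, -0.0462, 0.0464]
tool_rot: [3.139, 0.001, -0.054]
contact_force: [-4.0, -12.6, 1.0]
opening: 0.0401
grip_force: 6.2
```

Request:
arm_command(fingers=[0.13, 0.13, 0.13, 0.13], travel=[[0, -0.0005, 0], [0, -0.001, 0], [0, -0.001, 0], [0, -0.001, 0]], dr=[[0, 0, 0.5], [0, 0, 1], [0, 0, 1], [0, 0, 1]])

```text
time: 9.03
tool_pos: [0.5365, -0.0457, 0.0464]
tool_rot: [3.138, 0.0, -0.072]
contact_force: [-3.4, -15.3, -0.6]
opening: 0.0398
grip_force: 7.3
```

Request:
arm_command(fingers=[0.13, 0.13, 0.13, 0.13], travel=[[0, -0.0005, 0], [0, -0.001, 0], [0, -0.001, 0], [0, -0.001, 0]], dr=[[0, 0, 0], [0, 0, 0], [0, 0, 0], [0, 0, 0]])

```text
time: 9.37
tool_pos: [0.5365, -0.0454, 0.0464]
tool_rot: [3.137, 0.0, -0.071]
contact_force: [-3.2, -17.0, 0.1]
opening: 0.0399
grip_force: 8.8
```

Request:
arm_command(fingers=[0.13, 0.13, 0.13, 0.13], travel=[[0, -0.0005, 0], [0, -0.001, 0], [0, -0.001, 0], [0, -0.001, 0]], dr=[[0, 0, 0], [0, 0, 0], [0, 0, 0], [0, 0, 0]])

```text
time: 9.7
tool_pos: [0.5367, -0.0448, 0.0464]
tool_rot: [3.136, -0.0, -0.071]
contact_force: [-4.0, -19.4, -0.2]
opening: 0.0398
grip_force: 9.5
```

Run:
```python
from h import *
c=cam('side'); P=cloud(c); hsv=cv2.cvtColor(c['color'],cv2.COLOR_BGR2HSV)
def fit(c):
    P=cloud(c); m=(c['color'].max(2)<45)&(P[...,2]>.06)&(P[...,2]<.098)&(abs(P[...,0]-.488)<.075)&(abs(P[...,1]+.0545)<.09)&(P[...,0]<.505)
    p=P[m][:,:2]; l=cv2.fitLine(p.astype(np.float32),2,0,.01,.01).ravel(); return len(p),np.arctan2(l[1],l[0])*1.0
print(fit(dict(np.load('side0.npz'))),fit(c))
s=observe(); print(s['torque'],s['contact_force'])
```

```text
(176, np.float32(-0.26660863)) (172, np.float32(-0.121275716))
[-3.12128364  0.55757061  0.02380816] [ -3.59973757 -18.54132101  -1.63814577]
```

Request:
arm_command(fingers=[0.13, 0.13, 0.13, 0.13, 0.13], travel=[[0, -0.0005, 0], [0, -0.001, 0], [-0.0002, -0.0015, 0], [-0.0002, -0.0015, 0], [-0.0002, -0.0015, 0]], dr=[[0, 0, -0.4], [0, 0, -0.8], [0, 0, -1.2], [0, 0, -1.2], [0, 0, -1.2]])

```text
time: 10.17
tool_pos: [0.5365, -0.0437, 0.0463]
tool_rot: [3.136, 0.0, -0.05]
contact_force: [-3.3, -19.8, -1.0]
opening: 0.0399
grip_force: 10.2
```

Request:
arm_command(fingers=[0.13, 0.13, 0.13, 0.13, 0.13], travel=[[0, -0.0005, 0], [0, -0.001, 0], [-0.0002, -0.0015, 0], [-0.0002, -0.0015, 0], [-0.0002, -0.0015, 0]], dr=[[0, 0, -0.4], [0, 0, -0.8], [0, 0, -1.2], [0, 0, -1.2], [0, 0, -1.2]])

```text
time: 10.58
tool_pos: [0.5363, -0.0423, 0.0464]
tool_rot: [3.136, 0.0, -0.029]
contact_force: [-3.6, -21.8, -0.1]
opening: 0.04
grip_force: 10.5
```

Request:
arm_command(fingers=[0.13, 0.13, 0.13, 0.13, 0.13], travel=[[0, -0.0005, 0], [0, -0.001, 0], [-0.0002, -0.0015, 0], [-0.0002, -0.0015, 0], [-0.0002, -0.0015, 0]], dr=[[0, 0, -0.5], [0, 0, -1], [0, 0, -1.6], [0, 0, -1.6], [0, 0, -1.6]])

```text
time: 11.0
tool_pos: [0.5362, -0.0399, 0.0464]
tool_rot: [3.137, 0.001, -0.001]
contact_force: [-3.2, -16.7, -0.6]
opening: 0.04
grip_force: 8.1
```

Request:
arm_command(fingers=[0.13, 0.13, 0.13, 0.13, 0.13], travel=[[0, -0.0005, 0], [0, -0.001, 0], [-0.0002, -0.0015, 0], [-0.0002, -0.0015, 0], [-0.0002, -0.0015, 0]], dr=[[0, 0, -0.5], [0, 0, -1], [0, 0, -1.6], [0, 0, -1.6], [0, 0, -1.6]])

```text
time: 11.42
tool_pos: [0.5359, -0.0373, 0.0463]
tool_rot: [3.139, 0.001, 0.026]
contact_force: [-2.5, -11.8, -0.4]
opening: 0.0398
grip_force: 5.7
```

Request:
arm_command(fingers=[0.13, 0.13, 0.13, 0.13, 0.13], travel=[[0, -0.0005, 0], [0, -0.001, 0], [-0.0002, -0.0015, 0], [-0.0002, -0.0015, 0], [-0.0002, -0.0015, 0]], dr=[[0, 0, -0.5], [0, 0, -1], [0, 0, -1.6], [0, 0, -1.6], [0, 0, -1.6]])

```text
time: 11.83
tool_pos: [0.5355, -0.0348, 0.0463]
tool_rot: [3.14, 0.001, 0.054]
contact_force: [-2.5, -7.3, -0.6]
opening: 0.0398
grip_force: 3.5
```

Request:
arm_command(fingers=[0.13, 0.13, 0.13, 0.13, 0.13, 0.13], travel=[[-0.0004, -0.001, 0], [-0.0008, -0.0025, 0], [-0.0014, -0.004, 0], [-0.002, -0.0055, 0], [-0.002, -0.0055, 0], [-0.002, -0.0055, 0]], dr=[[0, 0, -2], [0, 0, -4.5], [0, 0, -7], [0, 0, -9.5], [0, 0, -9.5], [0, 0, -9.5]])

```text
time: 12.33
tool_pos: [0.5339, -0.0278, 0.0464]
tool_rot: [-3.141, -0.0, 0.219]
contact_force: [0.3, -1.2, -0.1]
opening: 0.0399
grip_force: 0.0
```

```bash
cat >> h.py <<'E'
def fit():
    """knob bar angle by its black pixels on the near side (side view)"""
    c=cam('side'); P=cloud(c); r=np.hypot(P[...,0]-.488,P[...,1]+.0545)
    m=(c['color'].max(2)<45)&(P[...,2]>.068)&(P[...,2]<.098)&(r<.066)&(r>.014)
    p=P[m][:,:2]-AX; a=np.arctan2(p[:,1],p[:,0])*180/np.pi; print('bar dirs',np.histogram(a,bins=np.arange(-180,181,15))[0])
E
python3 - <<'E'
from h import *
fit(); s=observe(); print(s['tool_pos'],s['tool_rot'],s['contact_force'])
arc([6,12,18,24,30])
E
```

```text
bar dirs [ 0  3 50 41  7  2  0  1  0  0  0  2 16 21  7  2  0  0  0  0  0  0  0  0]
[ 0.53387264 -0.02789251  0.04643057] [-3.14133773e+00 -3.69444651e-04  2.18387082e-01] [-0.00745395 -0.38027752 -0.28276715]
6 [-0.0016, -0.0049, 0.0]
12 [-0.0038, -0.0097, 0.0]
18 [-0.0064, -0.0142, 0.0]
24 [-0.0094, -0.0184, 0.0]
30 [-0.0129, -0.0223, 0.0]
```

Run:
```python
from h import *
arc([4,8,12,16,20,24,28,32],A=(-.0495,.0145))
```

```text
4 [-0.0011, -0.0034, 0.0]
8 [-0.0025, -0.0067, 0.0]
12 [-0.0041, -0.01, 0.0]
16 [-0.0059, -0.0131, 0.0]
20 [-0.0079, -0.0161, 0.0]
24 [-0.0102, -0.0189, 0.0]
28 [-0.0126, -0.0215, 0.0]
32 [-0.0152, -0.024, 0.0]
```

Request:
arm_command(fingers=[0.13, 0.13, 0.13, 0.13, 0.13, 0.13, 0.13, 0.13], travel=[[-0.0011, -0.0034, 0], [-0.0025, -0.0067, 0], [-0.0041, -0.01, 0], [-0.0059, -0.0131, 0], [-0.0079, -0.0161, 0], [-0.0102, -0.0189, 0], [-0.0126, -0.0215, 0], [-0.0126, -0.0215, 0]], dr=[[0, 0, -4], [0, 0, -8], [0, 0, -12], [0, 0, -16], [0, 0, -20], [0, 0, -24], [0, 0, -28], [0, 0, -28]])

```text
time: 13.05
tool_pos: [0.5166, -0.0098, 0.0465]
tool_rot: [3.141, -0.0, 0.71]
contact_force: [0.8, -0.3, 0.5]
opening: 0.04
grip_force: 0.0
```

Request:
arm_command(fingers=[0.13, 0.13, 0.13, 0.13, 0.13, 0.13, 0.13, 0.13], travel=[[-0.0011, -0.0034, 0], [-0.0025, -0.0067, 0], [-0.0041, -0.01, 0], [-0.0059, -0.0131, 0], [-0.0079, -0.0161, 0], [-0.0102, -0.0189, 0], [-0.0102, -0.0189, 0], [-0.0102, -0.0189, 0]], dr=[[0, 0, -4], [0, 0, -8], [0, 0, -12], [0, 0, -16], [0, 0, -20], [0, 0, -24], [0, 0, -24], [0, 0, -24]])

```text
time: 13.72
tool_pos: [0.4969, -0.0022, 0.0465]
tool_rot: [3.141, -0.0, 1.123]
contact_force: [-0.4, -0.9, -0.7]
opening: 0.0401
grip_force: 0.0
```

```bash
cat >> h.py <<'E'
def rel():
    s=observe(); y=s['tool_rot'][2]; d=s['tool_pos'][:2]-AX
    print('yaw',y.round(3),'radial',(d@[np.cos(y),np.sin(y)]).round(4),'tang',(d@[-np.sin(y),np.cos(y)]).round(4),'F tang',(s['contact_force'][:2]@[np.sin(y),-np.cos(y)]).round(2),s['contact_force'])
E
python3 - <<'E'
from h import *
rel(); fit()
E
```

```text
yaw 1.123 radial 0.051 tang 0.0146 F tang 0.03 [-0.40463275 -0.92004428 -0.67479736]
bar dirs [ 0  0  0  1 28 43  9  0  0  0  1  0  0  0  3 21 27  1 12  0  0  0  0  0]
```

Request:
arm_command(fingers=[0.13, 0.13, 0.13, 0.13, 0.13, 0.13], travel=[[-0.0008, -0.0025, 0], [-0.0018, -0.005, 0], [-0.0029, -0.0075, 0], [-0.0041, -0.01, 0], [-0.0041, -0.01, 0], [-0.0041, -0.01, 0]], dr=[[0, 0, -3], [0, 0, -6], [0, 0, -9], [0, 0, -12], [0, 0, -12], [0, 0, -12]])

```text
time: 14.27
tool_pos: [0.4861, -0.0017, 0.0465]
tool_rot: [3.141, -0.0, 1.333]
contact_force: [0.5, -0.5, -0.2]
opening: 0.0404
grip_force: 0.2
```

Request:
arm_command(fingers=[0.13, 0.13, 0.13, 0.13, 0.13, 0.13], travel=[[-0.0004, -0.0012, 0], [-0.0008, -0.0022, 0], [-0.0012, -0.0032, 0], [-0.0015, -0.0042, 0], [-0.0015, -0.0042, 0], [-0.0015, -0.0042, 0]], dr=[[0, 0, -1.3], [0, 0, -2.6], [0, 0, -3.8], [0, 0, -5], [0, 0, -5], [0, 0, -5]])

```text
time: 14.77
tool_pos: [0.4814, -0.0022, 0.0464]
tool_rot: [-3.142, 0.0, 1.423]
contact_force: [1.3, 0.3, 1.2]
opening: 0.0403
grip_force: 0.4
```

Request:
arm_command(fingers=[0.13, 0.13, 0.13, 0.13, 0.13, 0.13], travel=[[-0.0004, -0.0012, 0], [-0.0008, -0.0022, 0], [-0.0012, -0.0032, 0], [-0.0015, -0.0042, 0], [-0.0015, -0.0042, 0], [-0.0015, -0.0042, 0]], dr=[[0, 0, -1.3], [0, 0, -2.6], [0, 0, -3.8], [0, 0, -5], [0, 0, -5], [0, 0, -5]])

```text
time: 15.27
tool_pos: [0.4769, -0.003, 0.0464]
tool_rot: [-3.141, -0.0, 1.511]
contact_force: [0.7, -1.0, 0.6]
opening: 0.0402
grip_force: 0.3
```

Request:
arm_command(fingers=[0.13, 0.13, 0.13, 0.13, 0.13, 0.13], travel=[[-0.0004, -0.0012, 0], [-0.0008, -0.0022, 0], [-0.0012, -0.0032, 0], [-0.0015, -0.0042, 0], [-0.0015, -0.0042, 0], [-0.0015, -0.0042, 0]], dr=[[0, 0, -1.3], [0, 0, -2.6], [0, 0, -3.8], [0, 0, -5], [0, 0, -5], [0, 0, -5]])

```text
time: 15.77
tool_pos: [0.4729, -0.0044, 0.0464]
tool_rot: [3.141, 0.0, 1.598]
contact_force: [1.7, -0.2, -0.6]
opening: 0.0402
grip_force: 1.1
```

Request:
arm_command(fingers=[0.13, 0.13, 0.13, 0.13, 0.13, 0.13], travel=[[-0.0004, -0.0012, 0], [-0.0008, -0.0022, 0], [-0.0012, -0.0032, 0], [-0.0015, -0.0042, 0], [-0.0015, -0.0042, 0], [-0.0015, -0.0042, 0]], dr=[[0, 0, -1.3], [0, 0, -2.6], [0, 0, -3.8], [0, 0, -5], [0, 0, -5], [0, 0, -5]])

```text
time: 16.27
tool_pos: [0.4704, -0.0062, 0.0465]
tool_rot: [3.138, 0.001, 1.687]
contact_force: [8.9, -0.4, -5.3]
opening: 0.0399
grip_force: 4.0
```

Run:
```python
from h import *
rel()
```

```text
yaw 1.687 radial 0.05 tang 0.0119 F tang 8.75 [ 8.86518075 -0.44272796 -5.2610102 ]
```

Request:
arm_command(fingers=[0.13, 0.13, 0.13, 0.13], travel=[[0, 0, 0], [0, 0, 0], [0, 0, 0], [0, 0, 0]], dr=[[0, 0, 0], [0, 0, 0], [0, 0, 0], [0, 0, 0]])

```text
time: 16.6
tool_pos: [0.4704, -0.0062, 0.0465]
tool_rot: [3.138, 0.001, 1.687]
contact_force: [8.1, -1.1, -5.9]
opening: 0.04
grip_force: 3.9
```

Request:
arm_command(fingers=[0.13, 0.13, 0.13, 0.13, 0.13, 0.13, 0.13, 0.13], travel=[[0, 0, 0], [0, 0, 0], [0, 0, 0], [0, 0, 0], [0, 0, 0], [0, 0, 0], [0, 0, 0], [0, 0, 0]], dr=[[0, 0, 0], [0, 0, 0], [0, 0, 0], [0, 0, 0], [0, 0, 0], [0, 0, 0], [0, 0, 0], [0, 0, 0]])

```text
time: 17.27
tool_pos: [0.4704, -0.0062, 0.0465]
tool_rot: [3.138, 0.001, 1.687]
contact_force: [8.0, -1.0, -6.0]
opening: 0.0399
grip_force: 3.9
```

Request:
arm_command(fingers=[0.13, 0.13, 0.13, 0.13, 0.13, 0.13, 0.13, 0.13], travel=[[0, 0.003, 0], [0, 0.007, 0], [0, 0.011, 0], [0, 0.012, 0], [0, 0.012, -0.01], [0, 0.012, -0.04], [0, 0.012, -0.075], [0, 0.012, -0.075]], dr=[[0, 0, 0], [0, 0, 0], [0, 0, 0], [0, 0, 0], [0, 0, 0], [0, 0, 0], [0, 0, 0], [0, 0, 0]])

```text
time: 17.93
tool_pos: [0.4837, -0.0048, 0.1267]
tool_rot: [3.133, 0.003, 1.686]
contact_force: [1.7, -0.4, 0.8]
opening: 0.0399
grip_force: 0.0
```

Run:
```python
from h import *
fit(); go(.5141,.0575,.12,1.3415)
c=cam('side'); cv2.imwrite('pics/s4.png',cv2.resize(c['color'][160:270,240:370],None,fx=5,fy=5,interpolation=2))
P=cloud(c); m=(P[...,2]>.055)&(P[...,2]<.08)&(np.hypot(P[...,0]-.514,P[...,1]-.0575)<.03); print(m.sum(),P[m].mean(0),P[m].min(0),P[m].max(0))
```

```text
bar dirs [ 0  0  0  1  0  9 56  9  1  0  1  0  0  0  0  0  2 12 23  2  0  0  0  0]
t 17.98 travel [0.0581, 0.0385, 0.0044] dr [0.35, 0.04, 19.74]
85 [0.515853   0.05195013 0.07006108] [0.50348937 0.03810797 0.05517247] [0.52913876 0.07192885 0.0790823 ]
```

View pics/s4.png

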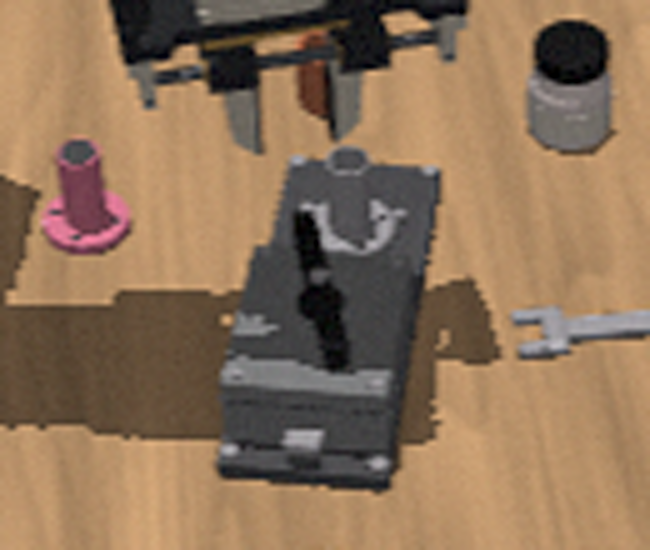

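The crop shows the bar turned from (303,215) to (338,365), the fork withdrawn and the flange free with its neck top at (348,160). Going to grasp it.

Request:
arm_command(fingers=[-0.52, -0.52, -0.52, -0.52, -0.52, -0.52], travel=[[0.02, 0.013, 0], [0.04, 0.026, 0], [0.058, 0.039, 0], [0.058, 0.039, 0], [0.058, 0.039, 0], [0.058, 0.039, 0]], dr=[[0, 0, 7], [0, 0, 14], [0, 0, 19.7], [0, 0, 19.7], [0, 0, 19.7], [0, 0, 19.7]])

```text
time: 18.53
tool_pos: [0.5115, 0.0574, 0.1201]
tool_rot: [-3.139, 0.001, 1.344]
contact_force: [0.0, -0.9, -0.5]
opening: 0.069
grip_force: 0.0
```

Run:
```python
from h import *
go(.515,.0575,.012,1.3415)
```

```text
t 18.53 travel [0.001, 0.0037, 0.1081] dr [-0.16, 0.06, 0.14]
```

Request:
arm_command(fingers=[-0.52, -0.52, -0.52, -0.52, -0.52, -0.52, -0.52, -0.52], travel=[[0.001, 0.0037, 0.02], [0.001, 0.0037, 0.04], [0.001, 0.0037, 0.06], [0.001, 0.0037, 0.08], [0.001, 0.0037, 0.095], [0.001, 0.0037, 0.106], [0.001, 0.0037, 0.106], [0.001, 0.0037, 0.106]], dr=[[0, 0, 0], [0, 0, 0], [0, 0, 0], [0, 0, 0], [0, 0, 0], [0, 0, 0], [0, 0, 0], [0, 0, 0]])

```text
time: 19.2
tool_pos: [0.5156, 0.057, 0.0149]
tool_rot: [-3.14, 0.001, 1.342]
contact_force: [0.1, 0.1, -1.0]
opening: 0.0697
grip_force: 0.0
```

Request:
arm_command(fingers=[0.6, 0.6, 0.6, 0.6, 0.6, 0.6, 0.6, 0.6], travel=[[0, 0, 0], [0, 0, 0], [0, 0, 0], [0, 0, 0], [0, 0, 0], [0, 0, 0], [0, 0, 0], [0, 0, 0]], dr=[[0, 0, 0], [0, 0, 0], [0, 0, 0], [0, 0, 0], [0, 0, 0], [0, 0, 0], [0, 0, 0], [0, 0, 0]], squeeze=30)

```text
time: 19.87
tool_pos: [0.5166, 0.0577, 0.0155]
tool_rot: [3.141, 0.0, 1.342]
contact_force: [-0.7, -0.5, -0.0]
opening: 0.0279
grip_force: 30.0
```

Request:
arm_command(fingers=[1, 1, 1, 1, 1, 1, 1, 1], travel=[[0, 0, -0.004], [0, 0, -0.012], [0, 0, -0.03], [0, 0, -0.05], [0, 0, -0.075], [0, 0, -0.1], [0, 0, -0.12], [0, 0, -0.12]], dr=[[0, 0, 0], [0, 0, 0], [0, 0, 0], [0, 0, 0], [0, 0, 0], [0, 0, 0], [0, 0, 0], [0, 0, 0]], squeeze=40)

```text
time: 20.53
tool_pos: [0.5189, 0.0577, 0.1399]
tool_rot: [3.134, -0.002, 1.342]
contact_force: [1.3, -0.5, -2.8]
opening: 0.027
grip_force: 40.0
```

Run:
```python
from h import *
s=observe(); print(s['opening'],s['contact_force'])
d=dict(np.load('top0.npz')); P=cloud(d); hsv=cv2.cvtColor(d['color'],cv2.COLOR_BGR2HSV)
blue=(hsv[...,0]>100)&(hsv[...,0]<130)&(hsv[...,1]>120)
v,u=np.mgrid[:400,:640]; B=blue&(u>425)&(u<500)&(v>200)&(v<300)
# inner floor rect, and outer outline at rim height
fl=B&(P[...,2]<.012)&(P[...,2]>-.003)
print('floor pts ranges x',np.percentile(P[fl][:,0],[1,50,99]),'y',np.percentile(P[fl][:,1],[1,50,99]))
for th in(.03,.038):
    p=P[B&(P[...,2]>th)][:,:2]; h=cv2.minAreaRect((p*1000).astype(np.float32)); print(th,h)
c=cv2.findContours(B.astype(np.uint8),0,1)[0]; c=max(c,key=cv2.contourArea)[:,0]
print('corners',[ (w(d,a,b,.045)[:2]*1000).round() for a,b in cv2.boxPoints(cv2.minAreaRect(c))])
c=cam('side'); P=cloud(c)  # twin and bin in side view
m=(np.hypot(P[...,0]-.5,P[...,1]+.36)<.045)&(P[...,2]>.05)&(P[...,2]<.08); print('twin',m.sum(),P[m].mean(0),P[m].min(0),P[m].max(0))
go(.423,-.349,.1355,-.096)
```

```text
0.02704124749680954 [ 1.25135069 -0.51503729 -2.80831187]
floor pts ranges x [0.38048475 0.44853432 0.54724748] y [-0.4224547  -0.36187948 -0.29447452]
0.03 ((468.94708251953125, -216.99671936035156), (413.14794921875, 181.9625244140625), 86.85762786865234)
0.038 ((468.94708251953125, -216.99671936035156), (413.14794921875, 181.9625244140625), 86.85762786865234)
corners [array([ 372., -276.]), array([ 555., -292.]), array([ 551., -433.]), array([ 367., -412.])]
twin 126 [ 0.50506398 -0.37670662  0.06436721] [ 0.4924256  -0.38824846  0.05042409] [ 0.51807484 -0.35843682  0.07152277]
t 20.58 travel [-0.4176, 0.0001, 0.0017] dr [0.18, -0.23, 82.38]
```

Request:
arm_command(fingers=[1, 1, 1, 1, 1, 1, 1, 1], travel=[[-0.015, 0, 0], [-0.045, 0, 0], [-0.08, 0, 0], [-0.115, 0, 0], [-0.15, 0, 0], [-0.185, 0, 0], [-0.215, 0, 0], [-0.23, 0, 0]], dr=[[0, 0, 3], [0, 0, 8], [0, 0, 13], [0, 0, 18], [0, 0, 24], [0, 0, 30], [0, 0, 36], [0, 0, 40]])

```text
time: 21.25
tool_pos: [0.4625, -0.169, 0.1338]
tool_rot: [-3.14, 0.002, 0.636]
contact_force: [-0.0, 0.6, -2.2]
opening: 0.0272
grip_force: 40.0
```

Request:
arm_command(fingers=[1, 1], travel=[[0, 0, 0], [0, 0, 0]], dr=[[0, 0, 0], [0, 0, 0]])

```text
time: 21.42
tool_pos: [0.4632, -0.1663, 0.134]
tool_rot: [-3.139, 0.001, 0.643]
contact_force: [0.4, 0.1, -2.4]
opening: 0.0271
grip_force: 40.0
```

Run:
```python
from h import *
go(.423,-.358,.1355,-.096)
```

```text
t 21.42 travel [-0.1471, 0.1293, -0.0017] dr [-0.13, 0.11, 42.33]
```

Request:
arm_command(fingers=[1, 1, 1, 1, 1, 1, 1, 1], travel=[[-0.015, 0.013, 0], [-0.04, 0.035, 0], [-0.07, 0.06, 0], [-0.1, 0.088, 0], [-0.13, 0.114, 0], [-0.147, 0.129, 0], [-0.147, 0.129, 0], [-0.147, 0.129, 0]], dr=[[0, 0, 5], [0, 0, 12], [0, 0, 19], [0, 0, 26], [0, 0, 33], [0, 0, 39], [0, 0, 42.3], [0, 0, 42.3]])

```text
time: 22.08
tool_pos: [0.4239, -0.3574, 0.1342]
tool_rot: [-3.14, 0.001, -0.096]
contact_force: [-1.2, 0.5, -3.0]
opening: 0.0271
grip_force: 40.0
```

Request:
arm_command(fingers=[1, 1, 1, 1], travel=[[0, 0, 0.02], [0, 0, 0.03], [0, 0, 0.03], [0, 0, 0.03]], dr=[[0, 0, 0], [0, 0, 0], [0, 0, 0], [0, 0, 0]])

```text
time: 22.42
tool_pos: [0.4242, -0.3561, 0.1047]
tool_rot: [-3.14, 0.002, -0.092]
contact_force: [-0.0, -1.2, -2.5]
opening: 0.0274
grip_force: 40.0
```

Run:
```python
from h import *
go(.423,-.358,.0125,-.096)
c=cam('side'); cv2.imwrite('pics/s5.png',cv2.resize(c['color'][230:350,240:370],None,fx=5,fy=5,interpolation=2))
```

```text
t 22.42 travel [-0.0009, 0.0022, 0.0922] dr [-0.1, 0.1, 0.25]
```

View pics/s5.png

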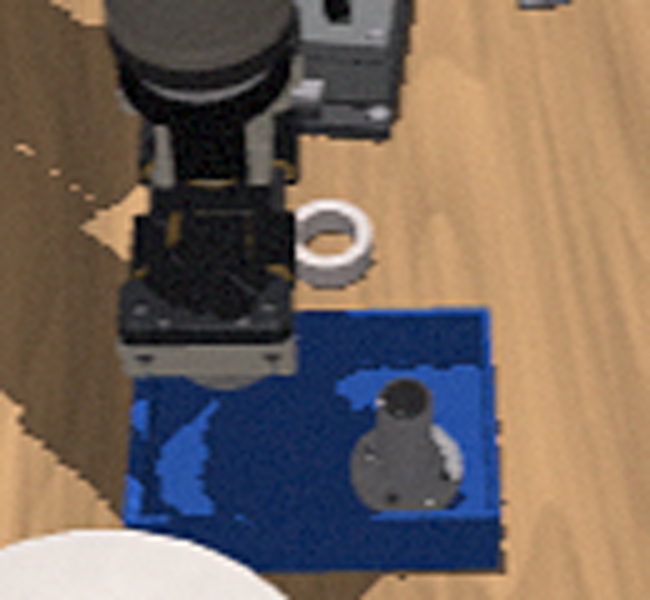

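The crop shows the gripper with the flange over the empty left half of the bin, at about (230,380). The twin stands undisturbed at (405,440). Lowering.

Request:
arm_command(fingers=[1, 1, 1, 1, 1, 1, 1, 1], travel=[[-0.001, 0.002, 0.015], [-0.001, 0.002, 0.03], [-0.001, 0.002, 0.048], [-0.001, 0.002, 0.065], [-0.001, 0.002, 0.078], [-0.001, 0.002, 0.088], [-0.001, 0.002, 0.088], [-0.001, 0.002, 0.088]], dr=[[0, 0, 0], [0, 0, 0], [0, 0, 0], [0, 0, 0], [0, 0, 0], [0, 0, 0], [0, 0, 0], [0, 0, 0]])

```text
time: 23.13
tool_pos: [0.4233, -0.3596, 0.0178]
tool_rot: [3.141, -0.0, -0.094]
contact_force: [-0.5, -1.1, -2.8]
opening: 0.0273
grip_force: 40.0
```

Request:
arm_command(fingers=[1, 1, 1, 1, 1], travel=[[0, 0, 0.001], [0, 0, 0.002], [0, 0, 0.003], [0, 0, 0.004], [0, 0, 0.004]], dr=[[0, 0, 0], [0, 0, 0], [0, 0, 0], [0, 0, 0], [0, 0, 0]])

```text
time: 23.55
tool_pos: [0.423, -0.3596, 0.0136]
tool_rot: [3.141, -0.0, -0.095]
contact_force: [-0.5, 0.6, -2.6]
opening: 0.0273
grip_force: 40.0
```

Request:
arm_command(fingers=[1, 1, 1, 1, 1], travel=[[0, 0, 0.001], [0, 0, 0.002], [0, 0, 0.003], [0, 0, 0.004], [0, 0, 0.004]], dr=[[0, 0, 0], [0, 0, 0], [0, 0, 0], [0, 0, 0], [0, 0, 0]])

```text
time: 23.97
tool_pos: [0.4228, -0.3595, 0.0091]
tool_rot: [-3.141, 0.0, -0.095]
contact_force: [0.5, 0.2, -3.1]
opening: 0.0273
grip_force: 40.0
```

Request:
arm_command(fingers=[1, 1, 1, 1, 1], travel=[[0, 0, 0.001], [0, 0, 0.002], [0, 0, 0.002], [0, 0, 0.002], [0, 0, 0.002]], dr=[[0, 0, 0], [0, 0, 0], [0, 0, 0], [0, 0, 0], [0, 0, 0]])

```text
time: 24.38
tool_pos: [0.423, -0.3597, 0.0075]
tool_rot: [3.141, -0.0, -0.095]
contact_force: [-0.5, 1.1, -0.5]
opening: 0.0273
grip_force: 40.0
```

Request:
arm_command(fingers=[1, 1, 0.3, 0.1, -0.1, -0.1, -0.1, -0.1], travel=[[0, 0, 0.0005], [0, 0, 0.0005], [0, 0, 0.0005], [0, 0, 0.0005], [0, 0, 0.0005], [0, 0, 0.0005], [0, 0, 0.0005], [0, 0, 0.0005]], dr=[[0, 0, 0], [0, 0, 0], [0, 0, 0], [0, 0, 0], [0, 0, 0], [0, 0, 0], [0, 0, 0], [0, 0, 0]])

```text
time: 25.05
tool_pos: [0.4229, -0.3596, 0.0068]
tool_rot: [3.142, 0.0, -0.095]
contact_force: [0.3, 0.4, -0.9]
opening: 0.0501
grip_force: 0.0
```

Request:
arm_command(fingers=[-0.1, -0.1, -0.1, -0.1, -0.1, -0.1, -0.1, -0.1], travel=[[0, 0, -0.01], [0, 0, -0.03], [0, 0, -0.06], [0, 0, -0.09], [0, 0, -0.12], [0, 0, -0.15], [0, 0, -0.17], [0, 0, -0.17]], dr=[[0, 0, 0], [0, 0, 0], [0, 0, 0], [0, 0, 0], [0, 0, 0], [0, 0, 0], [0, 0, 0], [0, 0, 0]])

```text
time: 25.72
tool_pos: [0.4247, -0.3614, 0.1827]
tool_rot: [3.135, -0.007, -0.095]
contact_force: [0.4, 0.0, 0.4]
opening: 0.0503
grip_force: 0.0
```

Run:
```python
from h import *
c=cam('side'); fit(); cv2.imwrite('pics/s6.png',cv2.resize(c['color'][160:350,240:380],None,fx=3.1,fy=3.1,interpolation=2))
P=cloud(c); m=(P[...,2]>.055)&(P[...,2]<.075)&(np.hypot(P[...,0]-.423,P[...,1]+.36)<.03); print(m.sum(),P[m].mean(0),P[m].min(0),P[m].max(0))
```

```text
bar dirs [ 0  0  0  0  0  9 51  6  0  0  0  0  0  0  0  0  2 15 19  4  0  0  0  0]
114 [ 0.42121441 -0.36223371  0.06532782] [ 0.4080547  -0.37461828  0.05543627] [ 0.43523197 -0.34494033  0.07122039]
```

View pics/s6.png

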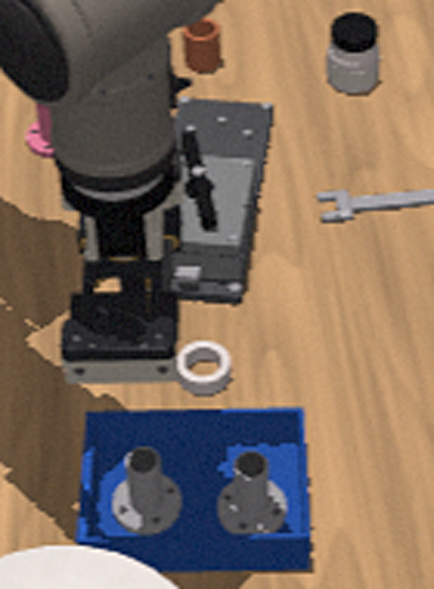

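The view shows the flange upright at (145,490) beside the twin at (252,495). The clamp is open at (200,180), and the gripper is clear.

Request:
arm_command(fingers=[-0.1, -0.1, -0.1, -0.1], travel=[[0, 0, 0], [0, 0, 0], [0, 0, 0], [0, 0, 0]], dr=[[0, 0, 0], [0, 0, 0], [0, 0, 0], [0, 0, 0]])

```text
time: 26.15
tool_pos: [0.4226, -0.3593, 0.1759]
tool_rot: [-3.14, 0.001, -0.095]
contact_force: [-0.3, -0.0, -1.1]
opening: 0.0504
grip_force: 0.0
```

```bash
python3 -c "
from cell import *
print(hand_in())"
```

```text
the job is handed in; nothing more can be done
None
```

The job is handed in, with no verdict returned: I broke the knob loose at a measured 22 N or so and held it at its stop at about 10 N for 1 s, the flange stands upright in its bin beside the twin, and the clamp is open.

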